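Clear the forging block into the scrap tray

TASK

Clear the iron worker's forging block. First take the blue chip guard off the block by its red grip, hook it over the square rail at the rail's end nearer the block, slide it along the rail, hanging, until it is centred on the yellow band, and let go. Then push the three metal offcuts (bar, angle, plate) across the block and off its edge into the orange scrap tray, without lifting them; leave the hammer, pliers, jar, sanding block and red box where they are.

Things in the scene. Friction and masses are not known exactly. Their poses are not given: they have to be found in the camera images.
- block: Fixed dark steel forging block, 280 (x) by 220 (y) mm, 60 mm high; origin at the centre of its underside on the bench. The scrap tray stands against its -y side.
- tray: Fixed orange scrap tray, open on top, 300 (x) by 170 (y) mm, 52 mm high, walls and floor 4 mm; it stands 2 mm off the block's -y side, parallel to it, its rim 8 mm below the block's top. Origin at the centre of its underside.
- tray_in (a point): Centre of the tray's inner floor (4 mm above the bench); axes as the tray's.
- guard: Loose blue sheet-metal chip guard, 0.25 to 0.45 kg, standing on the block between offcuts and tray, with a steel hook and a red grip on top, 201 mm high. Origin at the centre of its foot's underside. Foot 56 (x) by 110 (y) by 4 mm; upright sheet 110 mm wide (y), 4 mm thick, at x = 0, up to z = 89 mm. At the start its x axis points roughly to +y.
- guard_hook (a point): Middle of the underside of the hook's flat top (5 mm thick), 150 mm above the guard's origin; rests on the rail's top. Axes as the guard's; hook 40 mm wide (y). Strap behind at x = -19 to -15, tip at x = 15 to 19 reaching 24 mm down; foot of the strap and top of the sheet 59 mm down. So the rail enters from +x, 24 to 59 mm below this point.
- guard_grip (a point): Centre of the guard's red grip, 178 mm above the guard's origin. Grip 16 (x) by 40 (y) by 46 (z) mm, standing on the hook's flat top. Axes as the guard's.
- rail: Fixed square aluminium rail along its y axis, 14 by 14 mm, top 190 mm above the bench, between two posts 20 by 20 mm (190 mm high) at y = -180 and +180 mm; post feet 80 (x) by 50 (y) by 6 mm. Origin on the bench below the rail's middle. The -y end is the one nearer the block.
- rail_top (a point): Middle of the rail's top face, 190 mm above the bench; axes as the rail's.
- mark: Yellow band 44 mm long round the rail, on its +y half; origin at the band's centre, on the rail's axis (7 mm below its top); y along the rail.
- bar_offcut: Steel bar offcut, 72 (x) by 28 (y) by 20 (z) mm, on the forging block at the start, loose, steel grey. Origin at the centre of its underside.
- angle_offcut: Angle offcut of pale metal, 64 mm long (x), loose on the block: flat leg 30 (y) by 5 mm, upright leg 5 mm thick at y = 10 to 15 mm, 30 mm high overall. Origin at the centre of the flat leg's underside.
- plate_offcut: Copper plate offcut, 62 (x) by 46 (y) by 14 (z) mm, loose on the block. Origin at the centre of its underside.
- hammer: Bystander: hammer about 260 mm long, lying beyond the block; origin under its middle, handle to -x of its own frame.
- pliers: Bystander: pliers 150 mm long and 16 mm high, lying on the robot's side of the rail; origin near the pivot, handles to -x of their own frame.
- jar: Bystander: amber jar with black cap, 64 mm across, 110 mm high, beyond the rail; origin at the centre of its underside.
- sanding_block: Bystander: reddish sanding block 100 by 70 by 45 mm, near left; origin at the centre of its underside.
- red_box: Bystander: red box 100 by 100 by 90 mm, far left; origin at the centre of its underside.

How it is judged:
By the outcome, as a careful person would: the job done as asked, in the order asked, and still so for the second after the job is handed in, with the robot touching nothing.
It also fails if it takes over 67 s, if anything falls off the work surface, if the arm or the gripper's body presses on something with over 40 N, if the wrist force passes 120 N, or if a joint passes its speed limit or range.

ROBOT

A 7-joint arm with a two-finger parallel gripper is mounted at the origin on the work surface. World frame = base frame: x ahead of the robot, y to its left, z up, the work surface at z = 0. Lengths are in m, angles in rad, forces in N, time in s.
With the tool pointing down it reaches from about 0.425 to 0.875 m from the base axis. Payload 4.7 kg.
Tool frame: the origin (TCP) lies at the very end of the fingers, on their centre line; the grasp point (between the pads) lies 19 mm behind it; z points along the fingers, y is the line along which they close (so a half turn about z gives the same grasp; the last joint's range is limited). The gripper opens to 87 mm and grips with 3 to 60 N. Pads are 19 mm wide; open, the fingers measure 117 mm over their backs; the gripper's body (75 mm by 190 mm) begins 51 mm behind the grasp point.
Start: joints at [-1.226, 0.321, -0.07, 1.45, 0.023, 1.371, -0.057], TCP at [0.211, 0.615, 0.223] pointing down, gripper open.
Joint ranges: [-2.86, 2.86], [-0.3, 2.09], [-1.38, 1.24], [0.06, 2.45], [-1.56, 4.7], [0.09, 2.05], [-2.69, 2.69]. Speed limits (rad/s): [2.57, 2.57, 3.14, 3.14, 3.14, 3.14, 3.14].

INTERFACE

Orientations are given as a rotation vector (axis times angle).
In Python, from bench import ctrl, get_image, job gives the robot as it stands.
- The arm moves only by the shell command python3 -m crank 'ROWS' [FORCE]. ROWS is JSON, a list that holds one entry, the list of rows, each a list of 5 numbers: the shift along the tool's x, y, z in mm, then the turn about the tool's z in rad, then the closure, from -1 (fully open) to 1 (shut), so that 0 is half open. A call has 1 to 10 rows; each row shifts and turns the commanded pose from where the row before left it, along the tool's axes as they then stand; what a row does not reach is not made up. A row lasts 1/12 s, in which the tool goes at most 41.7 mm and 7.16 degrees, less where a joint would pass 70% of its speed; a pose out of reach is approached as far as the arm can. A call with a gripper value outside its range is refused whole. The fingers move at their own pace and stop on an object; FORCE is the grip in N (left out, the last holds). Time passes only in rows, so rows that do not move let the fingers close. It gives the time, the measured TCP pose, the force, the opening and the grip force at its end, in the units of the state.
- ctrl.get_state(): the state, without advancing time (a new reading comes with each control period).
- get_image(name): name is "scene" or "top" or "wrist"; returns a dict with "pixels" (400x640x3 uint8, red, green, blue), "fx", "fy", "cx", "cy" (pixels), "T" (4x4, takes a point from camera to world coordinates); the wrist camera has in their place "T_tool_cam" (4x4, takes a point from camera to tool coordinates, whose origin is the TCP and whose axes are the flange's). Camera axes: x right, y down, z forward; pixel columns grow to the right and rows downward; lengths in m; the calibration is good to about 2 mm. A picture is of the moment at which its call begins: read the wrist's pose just before it. There is no depth.
- job.close_job(): hands the job in; it is judged then, once.
The state is a dict: "time": time; "joint_positions": joint angles; "qd": joint speeds; "joint_torque": joint torques, N m; "position": TCP position; "tool_rot": TCP orientation; "ft_force": force on the tool from outside, world axes, zero at the start; "torque": the same for the moment, N m; "grip_width": opening from 0.0 (shut) to 1.0 (fully open); "grip_force": force on a finger pad.
Only numpy, scipy, OpenCV 4.12 (cv2) and the standard library are available. Lean on these libraries where they do the work, as an engineer would, in place of code of your own. Each camera call takes 0.05 s, during which the arm holds its last target. There are 200 camera calls.

## Working session

There is one attempt and no reset: what is moved stays moved. The work goes in short steps, Python scripts to look and compute and a shell command to move; the robot and the scene stay as the last step left them, time stands still between calls to the robot, and variables do not carry over. Pictures are saved under pics/ and viewed, at most 14 in all, crops included, and the job is handed in when it is done.

```bash
ls; mkdir -p pics
python3 - <<'E'
from bench import ctrl,get_image
import cv2,json,numpy as np
print(ctrl.get_state())
for n in("scene","top"):
    d=get_image(n); cv2.imwrite(f"pics/{n}0.png",d["pixels"][:,:,::-1])
    print(n,d["fx"],d["fy"],d["cx"],d["cy"],np.round(d["T"],4).tolist())
E
```

```text
pics
{'time': 0.0, 'joint_positions': array([-1.22587921,  0.32181848, -0.07009263,  1.45167257,  0.02261224,
        1.37080474, -0.05693688]), 'qd': array([ 7.03386728e-04, -1.75735160e-03, -7.72984054e-04, -2.03774713e-04,
       -1.00270869e-03,  4.95292717e-05, -6.02349143e-04]), 'joint_torque': array([ 1.11943359e-04, -4.91263354e+01, -4.03730907e-01, -3.12529171e+01,
       -6.39391621e-02,  4.33408341e-02,  1.49765729e-04]), 'position': array([0.21099673, 0.61421291, 0.22146574]), 'tool_rot': array([-5.17239947e-01, -3.09850792e+00,  2.99155799e-03]), 'ft_force': array([-0.6172444 , -0.45940259,  0.16347759]), 'torque': array([-0.02841402,  0.00462224, -0.00942026]), 'grip_force': 0.0, 'grip_width': 0.9980351809846577}
scene 365.4337413271787 365.4337413271787 319.0456783263901 203.49808868533773 [[-0.6077, 0.67, -0.4263, 0.9904], [0.7941, 0.5084, -0.3331, 0.3051], [-0.0065, -0.541, -0.841, 0.9826], [0.0, 0.0, 0.0, 1.0]]
top 483.4728954903099 483.4728954903099 321.925289956783 196.56889145614173 [[-0.0515, -0.9757, 0.213, 0.2967], [-0.9987, 0.0503, -0.0112, 0.0088], [0.0002, -0.2133, -0.977, 1.3504], [0.0, 0.0, 0.0, 1.0]]
```

View pics/scene0.png

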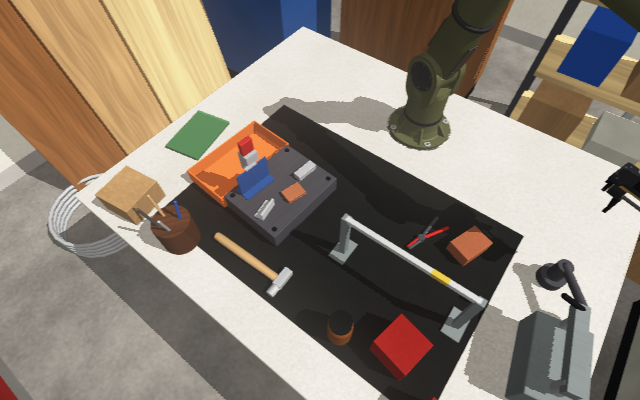

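View pics/top0.png

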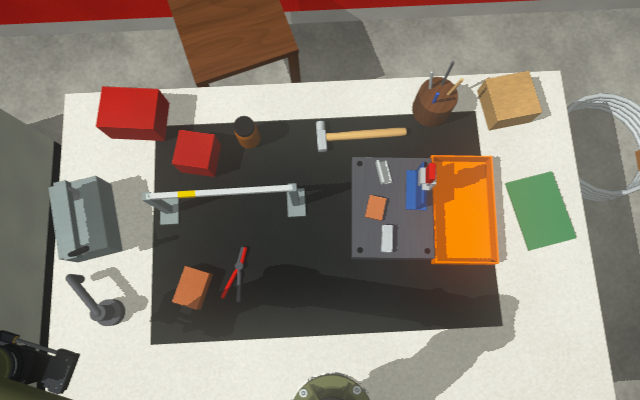

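Top view: block corners near (352,157), (435,155), (433,259) and (352,258). The guard is at (420,187). The rail runs (146,194) to (297,187) with the band at (186,194). The offcuts are at (383,172) angle, (376,207) plate and (388,238) bar. I'll zoom in on both areas.

Run:
```python
import cv2
a=cv2.imread("pics/top0.png")
z=lambda x0,x1,y0,y1,k:cv2.resize(a[y0:y1,x0:x1],None,fx=k,fy=k,interpolation=cv2.INTER_CUBIC)
cv2.imwrite("pics/c1.png",z(345,505,150,270,5))
cv2.imwrite("pics/c2.png",z(135,315,165,225,4.4))
```

```text
(no output)
```

View pics/c1.png

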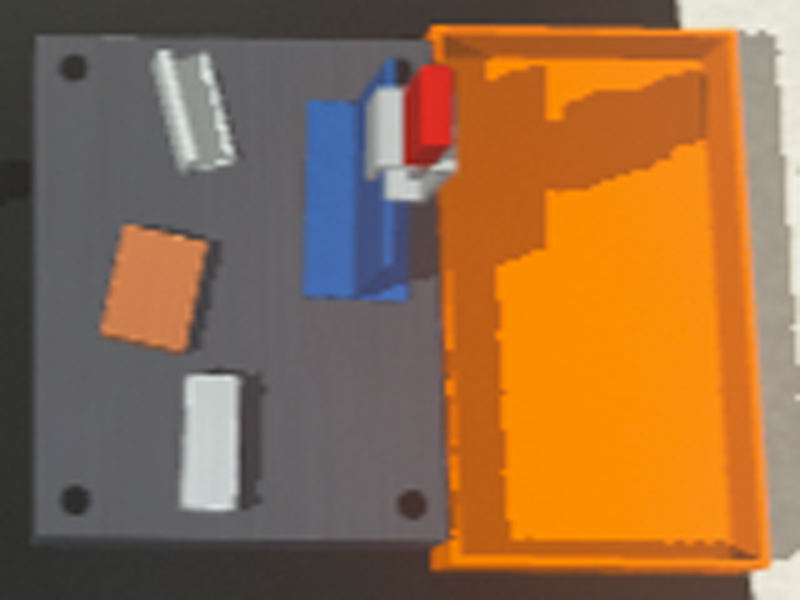

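View pics/c2.png

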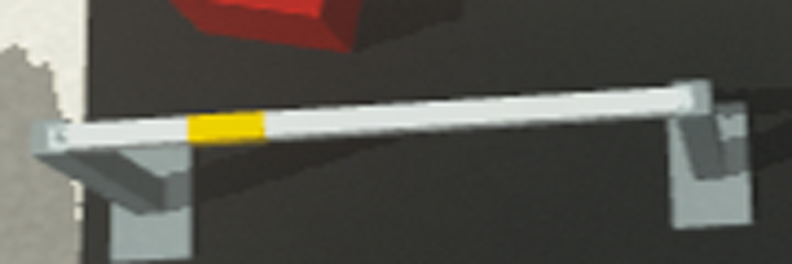

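Block crop: top corners (36,36) and (33,540), tray side (430,40) and (447,540). The guard foot's left edge runs (307,98) to (304,298), and the grip top spans roughly (420–453, 65–163). In the rail crop the band is x 188–265, y 113–142, and the near post top is around (697,96).

```bash
cat > h.py <<'E'
import numpy as np
from bench import get_image
T=np.array([[-0.0515,-0.9757,0.213,0.2967],[-0.9987,0.0503,-0.0112,0.0088],[0.0002,-0.2133,-0.977,1.3504]])
def top(u,v,z):
    d=T[:,:3]@np.array([(u-321.925)/483.473,(v-196.569)/483.473,1.]); return T[:,3]+d*(z-T[2,3])/d[2]
c1=lambda u,v,z:np.round(top(345+(u+.5)/5-.5,150+(v+.5)/5-.5,z)*1000,0)
c2=lambda u,v,z:np.round(top(135+(u+.5)/4.4-.5,165+(v+.5)/4.4-.5,z)*1000,0)
E
python3 - <<'E'
from h import *
for n,z,p in [("block",.06,[(36,36),(33,538),(446,538)]),("foot",.064,[(307,99),(304,298),(408,300)]),
 ("griptop",.261,[(422,66),(454,66),(449,163),(417,163)]),
 ("bar",.08,[(185,374),(241,374),(239,510),(181,510)]),("plate",.074,[(125,225),(208,240),(185,351),(101,335)]),
 ("angle-up",.09,[(155,52),(182,170)]),("angle-flat",.065,[(207,55),(235,163)]),("tray",.052,[(738,30),(768,567),(433,567)])]:
    for q in p: print(n,c1(*q,z))
for n,p in [("rail far edge",[(270,111),(665,88)]),("rail near",[(270,139),(665,114)]),("band",[(188,117),(265,112),(188,143),(265,139)]),("post",[(32,123),(710,80),(712,108)])]:
    for q in p: print(n,c2(*q,.19))
E
```

```text
block [687. -95.  60.]
block [409. -75.  60.]
block [ 398. -295.   60.]
foot [ 642. -241.   64.]
foot [ 531. -230.   64.]
foot [ 527. -286.   64.]
griptop [ 602. -258.  261.]
griptop [ 601. -273.  261.]
griptop [ 555. -266.  261.]
griptop [ 556. -251.  261.]
bar [ 490. -160.   80.]
bar [ 488. -190.   80.]
bar [ 417. -183.   80.]
bar [ 418. -152.   80.]
plate [ 574. -135.   74.]
plate [ 563. -179.   74.]
plate [ 503. -162.   74.]
plate [ 514. -118.   74.]
angle-up [ 665. -156.   90.]
angle-up [ 599. -166.   90.]
angle-flat [ 670. -188.   65.]
angle-flat [ 607. -199.   65.]
tray [ 673. -488.   52.]
tray [ 374. -467.   52.]
tray [ 384. -288.   52.]
rail far edge [583. 305. 190.]
rail far edge [584.  83. 190.]
rail near [567. 304. 190.]
rail near [569.  84. 190.]
band [582. 350. 190.]
band [582. 307. 190.]
band [567. 350. 190.]
band [567. 307. 190.]
post [583. 437. 190.]
post [588.  58. 190.]
post [572.  57. 190.]
```

Measurements agree with the given sizes: the foot is 111 × 56 mm, the block yaw is −4°, the rail spans 380 mm and the band 43 mm. The guard is at about (584,−263), yaw about 84.5°. The rail is at x≈576 with its near end at y=58, and the band centre is at y≈328. Next is a helper that turns world targets into tool shifts.

```bash
cat >> h.py <<'E'
from bench import ctrl
from scipy.spatial.transform import Rotation as R
def to(x,y,z,yaw=None):
    "tool shift (mm) to world x,y,z in mm; yaw: wanted world angle (deg) of tool y"
    s=ctrl.get_state(); M=R.from_rotvec(s["tool_rot"]).as_matrix()
    a=np.degrees(np.arctan2(M[1,1],M[0,1])); tilt=np.degrees(np.arccos(-M[2,2]))
    print("pos",np.round(s["position"]*1000,1),"yaw",round(a,2),"tilt",round(tilt,2),"shift",np.round(M.T@(np.array([x,y,z])-s["position"]*1000),1),
      "turn",None if yaw is None else round(np.radians((a-yaw+180)%360-180),3),"F",np.round(s["ft_force"],1),"grip",round(s["grip_width"],3),round(s["grip_force"],1),"t",round(s["time"],2),"j",np.round(s["joint_positions"],2))
E
python3 -c "
from h import *
to(460,250,300,84.5)"
```

```text
pos [211.  614.3 221.6] yaw 71.05 tilt 0.1 shift [-353.8 -263.8  -77.9] turn -0.235 F [ 0.   0.1 -0.4] grip 1.0 0.0 t 0.1 j [-1.23  0.32 -0.07  1.45  0.02  1.37 -0.06]
```

```bash
python3 -m crank '[[[-20,-15,-20,0,-1],[-27,-20,-20,0,-1],[-27,-20,-20,0,-1],[-28,-21,-18,0,-1],[-28,-21,0,0,-1],[-28,-21,0,0,-1],[-28,-21,0,0,-1],[-28,-21,0,0,-1],[-28,-21,0,0,-1],[-28,-21,0,0,-1]]]'
python3 -c "
from h import *
to(584,-263,300,84.5)"
```

```text
time: 0.93
position: [0.4014, 0.3343, 0.3003]
tool_rot: [-0.517, -3.098, 0.0]
ft_force: [0.6, -0.3, 0.5]
grip_width: 0.997
grip_force: 0.0
pos [401.4 334.3 300.3] yaw 71.05 tilt 0.02 shift [-3.667e+02 -5.056e+02  3.000e-01] turn -0.235 F [ 0.6 -0.3  0.5] grip 0.997 0.0 t 0.93 j [-0.89  0.02  0.15  1.65 -0.    1.48  0.5 ]
```

```bash
python3 -m crank '[[[-21,-29,0,0,-1],[-21,-29,0,0,-1],[-21,-29,0,0,-1],[-21,-29,0,0,-1],[-21,-29,0,0,-1],[-21,-29,0,0,-1],[-21,-29,0,0,-1],[-21,-29,0,0,-1],[-21,-29,0,0,-1],[-21,-29,0,0,-1]]]'
python3 -c "
from h import *
to(584,-263,300,84.5)"
```

```text
time: 1.77
position: [0.5053, -0.0082, 0.3004]
tool_rot: [-0.517, -3.099, -0.001]
ft_force: [0.3, 0.6, -0.4]
grip_width: 1.0
grip_force: 0.0
pos [505.3  -8.2 300.4] yaw 71.06 tilt 0.02 shift [-157.2 -215.4    0.3] turn -0.235 F [ 0.3  0.6 -0.4] grip 1.0 0.0 t 1.77 j [-0.57 -0.04  0.52  1.69  0.02  1.48  1.19]
```

```bash
python3 -m crank '[[[-21,-29,0,0,-1],[-21,-29,0,0,-1],[-21,-29,0,0,-1],[-21,-29,0,0,-1],[-21,-29,0,0,-1],[-21,-29,0,0,-1],[-20,-28,0,0,-1],[0,0,0,-0.118,-1],[0,0,0,-0.117,-1],[0,0,0,0,-1]]]'
python3 - <<'E'
from h import *
import cv2
to(584,-263,300,84.5)
d=get_image("wrist"); cv2.imwrite("pics/w1.png",d["pixels"][:,:,::-1])
print({k:np.round(v,4).tolist() for k,v in d.items() if k!="pixels"})
E
```

```text
time: 2.6
position: [0.5775, -0.2457, 0.2996]
tool_rot: [-0.148, -3.137, 0.0]
ft_force: [-0.7, 0.4, 0.1]
grip_width: 1.002
grip_force: 0.0
pos [ 577.5 -245.7  299.6] yaw 84.59 tilt 0.09 shift [ -8.1 -16.6  -0.4] turn 0.002 F [-0.7  0.4  0.1] grip 1.002 0.0 t 2.6 j [-0.2   0.29  0.71  1.41 -0.19  1.51  1.98]
{'fx': 302.4113, 'fy': 302.4113, 'cx': 320.7602, 'cy': 196.5629, 'T_tool_cam': [[0.0014, -0.9585, -0.285, 0.0783], [1.0, 0.0013, 0.0008, -0.0002], [-0.0004, -0.285, 0.9585, -0.1625], [0.0, 0.0, 0.0, 1.0]]}
```

View pics/w1.png

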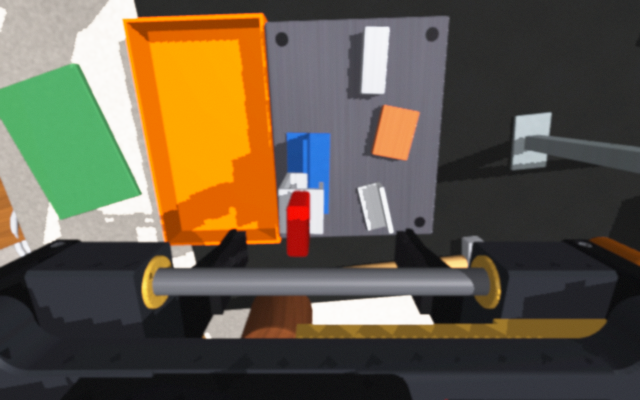

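The wrist view shows the grip at about u 288–310, v 193–255, between the open fingers. I'll project the predicted grip corners to compare.

Run:
```python
from h import *
import cv2
a=cv2.imread("pics/w1.png")
s=ctrl.get_state();M=np.eye(4);M[:3,:3]=R.from_rotvec(s["tool_rot"]).as_matrix();M[:3,3]=s["position"]
Tc=np.array([[0.0014,-0.9585,-0.285,0.0783],[1,0.0013,0.0008,-0.0002],[-0.0004,-0.285,0.9585,-0.1625],[0,0,0,1]])
W=np.linalg.inv(M@Tc)
yaw=np.radians(84.5);gx=np.array([np.cos(yaw),np.sin(yaw),0]);gy=np.array([-gx[1],gx[0],0]);o=np.array([.584,-.263,.06])
def pr(p):
    q=W[:3,:3]@p+W[:3,3]; return np.round([302.4*q[0]/q[2]+320.8,302.4*q[1]/q[2]+196.6],1)
for z in(.201,.155):
  for i,j in((1,1),(1,-1),(-1,-1),(-1,1)): print("grip",z,i,j,pr(o+i*.008*gx+j*.02*gy+[0,0,z]))
for i,j in((1,1),(1,-1),(-1,1)): print("foot",i,j,pr(o+i*.028*gx+j*.055*gy+[0,0,.004]))
hsv=cv2.cvtColor(a,cv2.COLOR_BGR2HSV);m=((hsv[...,0]<8)|(hsv[...,0]>172))&(hsv[...,1]>180)&(hsv[...,2]>80)
for v in range(190,262,4):
    u=np.where(m[v,270:330])[0]
    if len(u): print(v,270+u.min(),270+u.max(),a[v,270+u.min()+6,2])
```

```text
grip 0.201 1 1 [307.5 205.6]
grip 0.201 1 -1 [308.3 257. ]
grip 0.201 -1 -1 [286.6 257.1]
grip 0.201 -1 1 [284.7 205.6]
grip 0.155 1 1 [309.8 188.6]
grip 0.155 1 -1 [310.3 232.3]
grip 0.155 -1 -1 [292.2 232.3]
grip 0.155 -1 1 [290.9 188.6]
foot 1 1 [328.9 132.2]
foot 1 -1 [328.4 212.5]
foot -1 1 [285.6 132.3]
194 293 308 164
198 291 308 165
202 290 308 166
206 288 308 218
210 287 308 246
214 287 308 246
218 287 308 240
222 288 308 174
226 288 307 174
230 288 307 174
234 287 308 177
238 287 308 175
242 287 308 175
246 287 308 175
250 287 308 175
254 288 307 170
```

Prediction and image agree to about 1 px, so I'm descending and grasping.

```bash
python3 -m crank '[[[-8,-16,0,0,-1],[0,0,0,0,-1],[0,0,20,0,-1],[0,0,20,0,-1],[0,0,20,0,-1],[0,0,15,0,-1],[0,0,0,0,-1]]]' 
python3 -c "
from h import *
to(584,-262.5,223,84.5)"
```

```text
time: 3.23
position: [0.5825, -0.2594, 0.222]
tool_rot: [-0.152, -3.132, -0.004]
ft_force: [0.1, -0.2, -0.5]
grip_width: 1.001
grip_force: 0.0
pos [ 582.5 -259.4  222. ] yaw 84.44 tilt 0.36 shift [-1.8 -2.9 -1. ] turn -0.001 F [ 0.1 -0.2 -0.5] grip 1.001 0.0 t 3.23 j [-0.17  0.35  0.7   1.5  -0.23  1.38  2.02]
```

```bash
python3 -m crank '[[[-2,-3,0,0,-1],[0,0,0,0,1],[0,0,0,0,1],[0,0,0,0,1],[0,0,0,0,1],[0,0,0,0,1],[0,0,0,0,1],[0,0,0,0,1],[0,0,0,0,1],[0,0,0,0,1]]]' 45
python3 -m crank '[[[0,0,-5,0,1],[0,0,-10,0,1],[0,0,-20,0,1],[0,0,-25,0,1],[0,0,-25,0,1],[0,0,-20,0,1],[0,0,0,0,1]]]'
python3 -c "
from h import *
to(505,-150,327,0)"
```

```text
time: 4.07
position: [0.5859, -0.2648, 0.2255]
tool_rot: [0.15, 3.138, 0.0]
ft_force: [0.2, -0.5, -0.6]
grip_width: 0.403
grip_force: 0.0
time: 4.65
position: [0.5872, -0.266, 0.3356]
tool_rot: [0.15, 3.131, -0.004]
ft_force: [0.1, -1.3, -2.4]
grip_width: 0.169
grip_force: 45.0
pos [ 587.2 -266.   335.6] yaw 84.51 tilt 0.41 shift [ 93.  107.6   7.7] turn 1.475 F [ 0.1 -1.3 -2.4] grip 0.169 45.0 t 4.65 j [-0.15  0.32  0.72  1.31 -0.21  1.58  2.01]
```

The fingers were still closing when I lifted, so the grip is probably low on the pads. I'll measure where the grip sits in the wrist image.

Run:
```python
from h import *
import cv2
d=get_image("wrist");a=np.ascontiguousarray(d["pixels"][:,:,::-1])
cv2.imwrite("pics/w2.png",a[100:320,160:480].repeat(2,0).repeat(2,1))
Tc=np.array(d["T_tool_cam"]);W=np.linalg.inv(Tc)
def pr(p):
    q=W[:3,:3]@p+W[:3,3]; return np.round([d["fx"]*q[0]/q[2]+d["cx"],d["fy"]*q[1]/q[2]+d["cy"]],0)
for r in(-10,0,10,20,30,40):  # grip top z in tool = -(38-r) mm ; near (tool +x) edge of grip top, and base
    print(r,"top near/far",pr(np.array([.02,0,-.038+r/1000])),pr(np.array([-.02,0,-.038+r/1000])),"base near",pr(np.array([.02,0,.008+r/1000])))
hsv=cv2.cvtColor(a,cv2.COLOR_BGR2HSV);m=((hsv[...,0]<8)|(hsv[...,0]>172))&(hsv[...,1]>180)&(hsv[...,2]>80)
for v in range(150,300,6):
    u=np.where(m[v,290:350])[0]
    if len(u): print(v,290+u.min(),290+u.max(),a[v,290+(u.min()+u.max())//2,2])
```

```text
-10 top near/far [321. 252.] [321. 332.] base near [321. 214.]
0 top near/far [321. 242.] [321. 317.] base near [321. 209.]
10 top near/far [321. 233.] [321. 304.] base near [321. 204.]
20 top near/far [321. 225.] [321. 293.] base near [321. 199.]
30 top near/far [321. 218.] [321. 283.] base near [321. 195.]
40 top near/far [321. 212.] [321. 274.] base near [321. 191.]
198 311 330 146
204 310 331 148
210 310 332 149
216 309 333 231
222 308 333 239
228 308 333 240
234 308 334 229
240 308 334 158
246 308 333 159
252 308 333 160
258 308 333 157
264 308 333 159
```

View pics/w2.png

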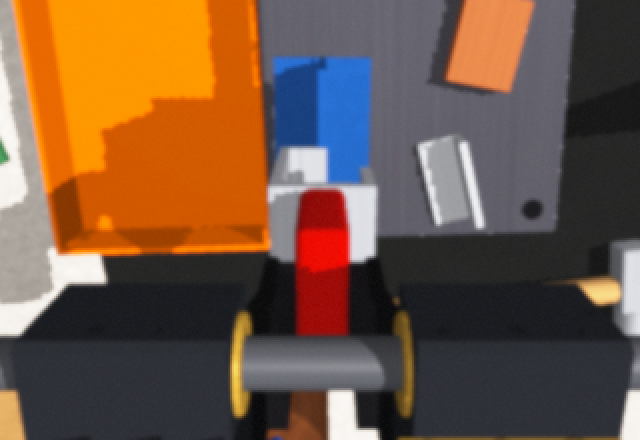

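The base of the grip is near v=194, so r≈32 mm: only about 6 mm of grip is held. I'll set the guard back down and regrip deeper.

```bash
python3 -m crank '[[[0,0,20,0,1],[0,0,20,0,1],[0,0,18,0,1],[0,0,10,0,1],[0,0,5,0,1],[0,0,0,0,1],[0,0,0,0,1]]]'
python3 -m crank '[[[0,0,2,0,1],[0,0,0,0,1]]]'|sed -n 2,4p
python3 -m crank '[[[0,0,2,0,1],[0,0,0,0,1]]]'|sed -n 2,4p
```

```text
time: 5.28
position: [0.5858, -0.2648, 0.2572]
tool_rot: [-0.151, -3.138, -0.0]
ft_force: [0.4, -0.6, -3.3]
grip_width: 0.174
grip_force: 45.0
position: [0.5868, -0.2652, 0.2568]
tool_rot: [0.15, 3.135, -0.001]
ft_force: [0.4, 0.7, 3.3]
position: [0.5868, -0.2653, 0.2567]
tool_rot: [0.15, 3.134, -0.001]
ft_force: [-2.3, 1.3, 11.6]
```

```bash
python3 -m crank '[[[0,0,-2,0,0],[0,0,0,0,0],[0,0,0,0,0],[0,0,0,0,0],[0,0,10,0,0],[0,0,12,0,0],[0,0,8,0,0],[0,0,0,0,1],[0,0,0,0,1],[0,0,0,0,1]]]'
python3 -m crank '[[[0,0,0,0,1],[0,0,0,0,1],[0,0,0,0,1],[0,0,0,0,1],[0,0,0,0,1],[0,0,0,0,1]]]' 50
```

```text
time: 6.45
position: [0.586, -0.2649, 0.2255]
tool_rot: [-0.15, -3.138, 0.0]
ft_force: [-0.0, 0.4, -0.2]
grip_width: 0.351
grip_force: 0.0
time: 6.95
position: [0.5862, -0.265, 0.2261]
tool_rot: [0.15, 3.137, -0.001]
ft_force: [1.6, -0.7, 2.5]
grip_width: 0.177
grip_force: 50.0
```

```bash
python3 -m crank '[[[0,0,-10,0,1],[0,0,-25,0,1],[0,0,-25,0,1],[0,0,-25,0,1],[0,0,-25,0,1],[0,0,0,0.06,1],[0,0,0,0.12,1],[0,0,0,0.12,1],[0,0,0,0.12,1],[0,0,0,0.12,1]]]'
python3 -m crank '[[[0,0,0,0.12,1],[0,0,0,0.12,1],[0,0,0,0.12,1],[0,0,0,0.12,1],[0,0,0,0.12,1],[0,0,0,0.12,1],[0,0,0,0.12,1],[0,0,0,0.09,1],[0,0,0,0,1]]]'
python3 -c "
from h import *
to(500,150,320,0.6)"
```

```text
time: 7.78
position: [0.5855, -0.2643, 0.3351]
tool_rot: [-0.99, -2.98, -0.001]
ft_force: [0.7, 0.0, -3.7]
grip_width: 0.178
grip_force: 50.0
time: 8.53
position: [0.5857, -0.2642, 0.335]
tool_rot: [-2.217, -2.224, 0.001]
ft_force: [0.1, -0.5, -3.9]
grip_width: 0.18
grip_force: 50.0
pos [ 585.7 -264.2  335. ] yaw 0.18 tilt 0.11 shift [414.5 -84.4  15.4] turn -0.007 F [ 0.1 -0.5 -3.9] grip 0.18 50.0 t 8.53 j [-0.31  0.39  0.97  1.31 -0.32  1.61  0.62]
```

```bash
python3 -m crank '[[[15,-20,0,0,1],[25,-25,0,0,1],[30,-25,0,0,1],[34,-15,0,0,1],[36,0,0,0,1],[36,0,0,0,1],[36,0,0,0,1],[36,0,0,0,1],[36,0,0,0,1],[36,0,0,0,1]]]'
python3 -c "
from h import *
to(505,145,242,0.6)"
```

```text
time: 9.37
position: [0.4985, 0.0562, 0.3358]
tool_rot: [-2.212, -2.23, -0.001]
ft_force: [1.9, -0.9, -3.2]
grip_width: 0.179
grip_force: 50.0
pos [498.5  56.2 335.8] yaw 0.45 tilt 0.06 shift [88.7  7.2 93.9] turn -0.003 F [ 1.9 -0.9 -3.2] grip 0.179 50.0 t 9.37 j [-0.91 -0.07  0.71  1.64  0.04  1.55 -0.19]
```

```bash
python3 -m crank '[[[30,0,0,0,1],[30,0,0,0,1],[20,0,10,0,1],[5,3,25,0,1],[0,3,25,0,1],[0,0,22,0,1],[0,0,10,0,1],[0,0,0,0,1],[0,0,0,0,1]]]'
python3 - <<'E'
from h import *
import cv2
to(505,145,240,0.6)
d=get_image("scene");a=d["pixels"][:,:,::-1]
Ti=np.linalg.inv(d["T"])
def pr(p):
    q=Ti[:3,:3]@np.array(p)/1000+Ti[:3,3]; return d["fx"]*q[0]/q[2]+d["cx"],d["fy"]*q[1]/q[2]+d["cy"]
print([np.round(pr(p)) for p in((576,68,190),(573,430,190),(505,147,224))])
u,v=map(int,pr((530,160,190)));print(u,v)
cv2.imwrite("pics/s2.png",cv2.resize(a[v-70:v+70,u-90:u+90],None,fx=4,fy=4,interpolation=cv2.INTER_CUBIC))
E
```

```text
time: 10.12
position: [0.5049, 0.1396, 0.244]
tool_rot: [-2.215, -2.228, 0.0]
ft_force: [0.2, 0.4, -1.8]
grip_width: 0.182
grip_force: 50.0
pos [504.9 139.6 244. ] yaw 0.33 tilt 0.01 shift [5.4 0.1 4. ] turn -0.005 F [ 0.2  0.4 -1.8] grip 0.182 50.0 t 10.12 j [-0.96  0.03  0.66  1.75 -0.02  1.37 -0.29]
[array([346., 216.]), array([482., 300.]), array([390., 205.])]
387 222
```

View pics/s2.png

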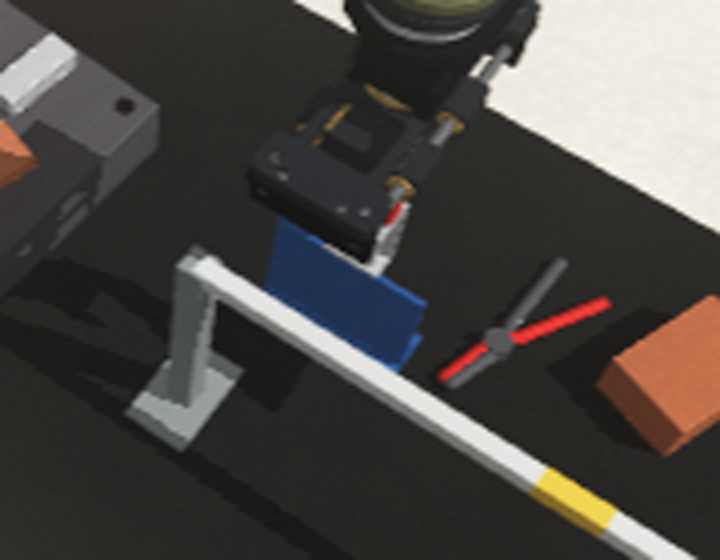

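The guard is upright on the robot's side of the rail with its hook facing the rail, and the sheet is clear of the post. Next I move it in under the hook tip.

```bash
python3 -m crank '[[[6,0,4,0,1],[0,0,0,0,1],[0,10,0,0,1],[0,12,0,0,1],[0,12,0,0,1],[0,12,0,0,1],[0,12,0,0,1],[0,10,0,0,1],[0,4,0,0,1],[0,0,0,0,1]]]'
python3 -c "
from h import *
to(576.5,145,206,0.6)"
```

```text
time: 11.0
position: [0.5776, 0.1464, 0.2398]
tool_rot: [2.215, 2.227, 0.0]
ft_force: [0.5, -0.1, -4.5]
grip_width: 0.181
grip_force: 50.0
pos [577.6 146.4 239.8] yaw 0.3 tilt 0.05 shift [-1.4 -1.2 33.8] turn -0.005 F [ 0.5 -0.1 -4.5] grip 0.181 50.0 t 11.0 j [-0.88  0.23  0.69  1.59 -0.15  1.38 -0.17]
```

```bash
python3 -m crank '[[[0,-1,8,0,1],[0,0,10,0,1],[0,0,8,0,1],[0,0,3,0,1],[0,0,0,0,1],[0,0,0,0,1]]]'
for i in 1 ; do python3 -m crank '[[[0,0,2,0,1],[0,0,0,0,1]]]'|sed -n 2,4p; done
python3 -m crank '[[[0,0,2,0,1],[0,0,0,0,1]]]'|sed -n 2,4p
```

```text
time: 11.5
position: [0.5755, 0.1462, 0.2103]
tool_rot: [-2.215, -2.227, 0.001]
ft_force: [0.4, 0.6, -2.7]
grip_width: 0.181
grip_force: 50.0
position: [0.576, 0.1462, 0.2087]
tool_rot: [2.216, 2.227, 0.001]
ft_force: [0.3, 0.1, -3.5]
position: [0.5759, 0.1462, 0.2065]
tool_rot: [-2.216, -2.227, -0.0]
ft_force: [0.8, 0.3, -4.1]
```

```bash
python3 -m crank '[[[0,0,1,0,1],[0,0,0,0,1]]]'|sed -n 2,4p
python3 -m crank '[[[0,0,1,0,1],[0,0,0,0,1]]]'|sed -n 2,4p
python3 -m crank '[[[0,0,1,0,1],[0,0,0,0,1]]]'|sed -n 2,4p
```

```text
position: [0.576, 0.1462, 0.2061]
tool_rot: [-2.216, -2.227, -0.001]
ft_force: [-0.7, -0.0, -0.1]
position: [0.576, 0.1462, 0.2061]
tool_rot: [-2.216, -2.227, -0.002]
ft_force: [-2.7, -1.3, 4.7]
position: [0.576, 0.1462, 0.2061]
tool_rot: [-2.215, -2.227, -0.002]
ft_force: [-5.6, -2.0, 9.1]
```

```bash
python3 -m crank '[[[0,0,-1.5,0,1],[10,0,0,0,1],[18,0,0,0,1],[20,-0.3,0,0,1],[20,-0.3,0,0,1],[20,-0.3,0,0,1],[20,-0.3,0,0,1],[20,0,0,0,1],[18,0,0,0,1],[10,0,0,0,1]]]'
python3 -c "
from h import *
to(574.5,326.5,206,0.6)"
```

```text
time: 13.17
position: [0.5747, 0.3038, 0.2061]
tool_rot: [2.213, 2.227, 0.002]
ft_force: [-0.5, -5.5, 6.6]
grip_width: 0.178
grip_force: 50.0
pos [574.7 303.8 206.1] yaw 0.35 tilt 0.14 shift [22.7 -0.1  0.1] turn -0.004 F [-0.5 -5.5  6.6] grip 0.178 50.0 t 13.17 j [-1.    0.36  0.61  1.5  -0.21  1.34 -0.37]
```

```bash
python3 -m crank '[[[12,0,-0.5,0,1],[8,0,0,0,1],[0,0,0,0,1],[0,0,0,0,1]]]'
python3 - <<'E'
from h import *
import cv2
to(574.5,326.5,206,0.6)
d=get_image("top");a=d["pixels"][:,:,::-1]
cv2.imwrite("pics/t2.png",cv2.resize(a[160:240,130:250],None,fx=6,fy=6,interpolation=cv2.INTER_CUBIC))
E
```

```text
time: 13.5
position: [0.5742, 0.3247, 0.2061]
tool_rot: [-2.214, -2.228, -0.005]
ft_force: [0.8, 1.0, 4.4]
grip_width: 0.184
grip_force: 50.0
pos [574.2 324.7 206.1] yaw 0.38 tilt 0.2 shift [1.8 0.3 0.1] turn -0.004 F [0.8 1.  4.4] grip 0.184 50.0 t 13.5 j [-1.01  0.38  0.6   1.47 -0.22  1.35 -0.39]
```

View pics/t2.png

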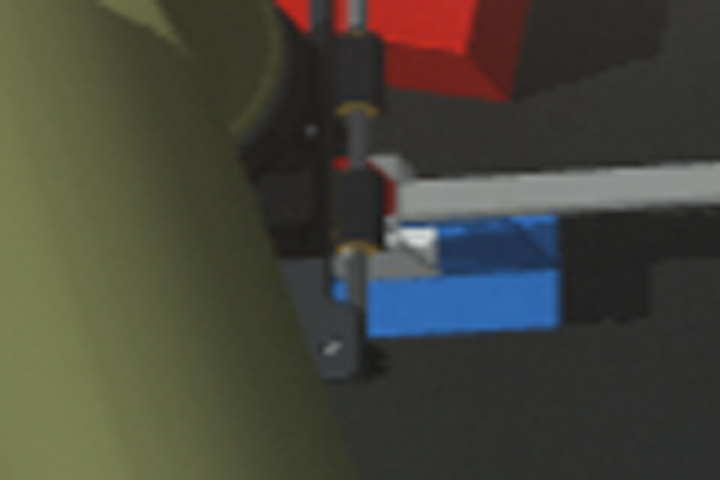

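The guard hangs on the rail, and its foot's right edge is at crop x≈558 (y 270–328). I'll work out its centre.

```bash
python3 -c "
from h import *
f=lambda u,v,z:np.round(top(130+(u+.5)/6-.5,160+(v+.5)/6-.5,z)*1000,1)
print(f(558,328,.044),f(558,270,.044),f(439,275,.0995+.03))
print('hook top right near edge',f(410,178,.195))"
```

```text
[546.  268.6  44. ] [573.  268.4  44. ] [555.4 302.4 129.5]
hook top right near edge [582.6 298.5 195. ]
```

```bash
python3 -m crank '[[[4,0,0,0,1],[0,0,-0.5,0,1],[0,0,0,0,0],[0,0,0,0,0],[0,0,0,0,0],[0,0,0,0,0],[0,0,0,0,0],[0,0,-15,0,0],[0,0,-25,0,0],[0,0,-30,0,0]]]'
python3 -m crank '[[[0,0,-25,0,0],[-10,-15,-20,0,0],[-30,-15,0,0,0],[-36,0,0,0,0],[-36,0,0,0,0],[-36,0,0,0,0],[-36,0,0,0,0],[-30,0,0,0,0],[0,0,0,0,0]]]'
python3 - <<'E'
from h import *
import cv2
to(480,-60,300,0)
d=get_image("top");a=d["pixels"][:,:,::-1]
cv2.imwrite("pics/t3.png",cv2.resize(a[160:240,130:250],None,fx=6,fy=6,interpolation=cv2.INTER_CUBIC))
E
```

```text
time: 14.38
position: [0.5724, 0.326, 0.2748]
tool_rot: [-2.215, -2.227, 0.006]
ft_force: [1.8, 0.1, 1.0]
grip_width: 0.497
grip_force: 0.0
time: 15.13
position: [0.5454, 0.1031, 0.3221]
tool_rot: [2.227, 2.213, 0.0]
ft_force: [0.2, -0.8, 0.4]
grip_width: 0.501
grip_force: 0.0
pos [545.4 103.1 322.1] yaw -0.36 tilt 0.11 shift [-163.5  -64.4   22.2] turn -0.006 F [ 0.2 -0.8  0.4] grip 0.501 0.0 t 15.13 j [-0.91  0.09  0.73  1.55 -0.06  1.52 -0.18]
```

View pics/t3.png

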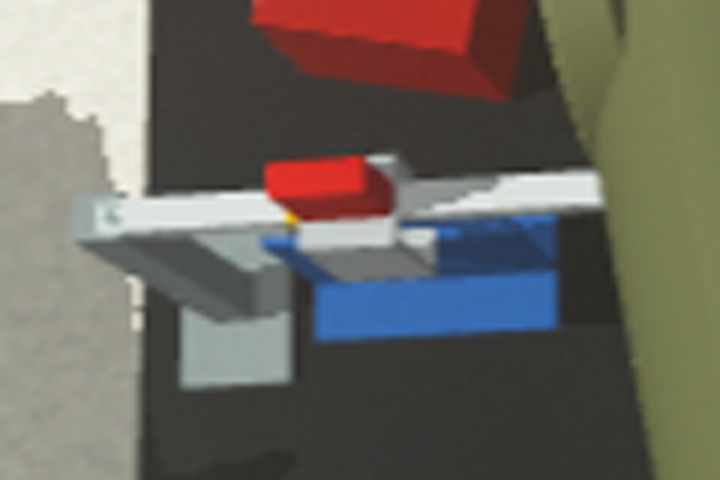

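Released: the guard hangs with its foot at crop u 314–557 and the grip top at u 266–365. A sliver of yellow shows at (291,218).

```bash
python3 -c "
from h import *
f=lambda u,v,z:np.round(top(130+(u+.5)/6-.5,160+(v+.5)/6-.5,z)*1000,1)
print('foot',f(314,341,.044),f(557,329,.044))
print('grip top',f(266,164,.241),f(363,158,.241),f(273,196,.241),f(370,190,.241))
print('hook near-left',f(298,220,.195),f(396,216,.195))
print('yellow left visible',f(288,218,.19))"
```

```text
foot [545.7 380.   44. ] [545.5 269.1  44. ]
grip top [579.8 343.6 241. ] [580.3 305.5 241. ] [566.7 340.6 241. ] [567.2 302.7 241. ]
hook near-left [567.4 344.1 195. ] [567.  304.2 195. ]
yellow left visible [569.6 349.6 190. ]
```

The guard is at y≈324.3 and the band at 328.5. It's about 4 mm short, so a quick regrip and nudge is worth doing.

```bash
python3 -m crank '[[[25,0,0,-0.012,0],[35,5,0,0,0],[35,8,0,0,0],[35,8,0,0,0],[35,8,0,0,0],[35,0,0,0,0],[20,0,0,0,0],[0,0,0,0,0],[0,0,0,0,0]]]'
python3 -c "
from h import *
to(574.3,325,210,0.4)"
```

```text
time: 15.93
position: [0.5691, 0.3357, 0.3196]
tool_rot: [-2.197, -2.245, 0.003]
ft_force: [0.1, -1.1, 0.4]
grip_width: 0.502
grip_force: 0.0
pos [569.1 335.7 319.6] yaw 1.26 tilt 0.11 shift [-10.7   5.2 109.6] turn 0.015 F [ 0.1 -1.1  0.4] grip 0.502 0.0 t 15.93 j [-1.02  0.36  0.62  1.28 -0.2   1.57 -0.41]
```

```bash
python3 -m crank '[[[-10,5,0,0.015,0],[0,0,30,0,0],[0,0,30,0,0],[0,0,30,0,0],[0,0,17,0,0],[0,0,0,0,0],[0,0,0,0,0]]]'
python3 -c "
from h import *
to(574.3,325,209,0.4)"
```

```text
time: 16.52
position: [0.5759, 0.3204, 0.2141]
tool_rot: [2.222, 2.22, -0.002]
ft_force: [0.3, -0.1, 1.3]
grip_width: 0.502
grip_force: 0.0
pos [575.9 320.4 214.1] yaw -0.06 tilt 0.06 shift [ 4.6 -1.6  5.1] turn -0.008 F [ 0.3 -0.1  1.3] grip 0.502 0.0 t 16.52 j [-1.01  0.38  0.61  1.46 -0.22  1.37 -0.39]
```

```bash
python3 -m crank '[[[0,-1,4,0,0],[0,0,0,0,1],[0,0,0,0,1],[0,0,0,0,1],[0,0,0,0,1],[0,0,0,0,1],[0,0,0,0,1],[0,0,0,0,1]]]' 30
python3 -m crank '[[[2,0,0,0,1],[2.5,0,0,0,1],[0,0,0,0,1],[0,0,0,0,1]]]'
```

```text
time: 17.18
position: [0.5746, 0.3227, 0.2105]
tool_rot: [-2.219, -2.224, -0.001]
ft_force: [-1.4, 0.3, 2.4]
grip_width: 0.182
grip_force: 30.0
time: 17.52
position: [0.5752, 0.326, 0.2105]
tool_rot: [2.219, 2.222, -0.0]
ft_force: [-0.5, -4.2, 4.6]
grip_width: 0.18
grip_force: 30.0
```

```bash
python3 -m crank '[[[1,0,0,0,1],[0,0,0,0,1],[0,0,0,0,0],[0,0,0,0,0],[0,0,0,0,0],[0,0,0,0,0],[0,0,0,0,0],[0,0,-15,0,0],[0,0,-25,0,0],[0,0,-30,0,0]]]'
python3 -m crank '[[[0,0,-25,0,0],[-10,-15,-20,0,0],[-30,-15,0,0,0],[-36,0,0,0,0],[-36,0,0,0,0],[-36,0,0,0,0],[-36,0,0,0,0],[-36,0,0,0,0],[-36,0,0,0,0],[-36,0,0,0,0]]]'
python3 - <<'E'
from h import *
import cv2
to(452,-100,290,-4)
d=get_image("top");a=np.ascontiguousarray(d["pixels"][:,:,::-1])
h=cv2.cvtColor(a,cv2.COLOR_BGR2HSV);m=(h[...,0]>100)&(h[...,0]<125)&(h[...,1]>150)
m=m[195:225,150:250]; 
for v in range(10,24,2):
    u=np.where(m[v])[0]
    if len(u): print(v+195,u.min()+150,u.max()+150, top(u.min()+149.5,v+195,.044)[1]*1e3, top(u.max()+150.5,v+195,.044)[1]*1e3)
E
```

```text
time: 18.35
position: [0.5733, 0.3281, 0.2788]
tool_rot: [-2.218, -2.223, 0.006]
ft_force: [0.6, 0.6, -0.4]
grip_width: 0.495
grip_force: 0.0
time: 19.18
position: [0.5449, 0.0346, 0.3252]
tool_rot: [-2.218, -2.224, -0.002]
ft_force: [1.1, 0.8, -0.2]
grip_width: 0.5
grip_force: 0.0
pos [544.9  34.6 325.2] yaw 0.14 tilt 0.08 shift [-134.4  -93.3   35. ] turn 0.072 F [ 1.1  0.8 -0.2] grip 0.5 0.0 t 19.18 j [-0.85  0.07  0.79  1.57 -0.05  1.53 -0.06]
205 206 220 315.3955993102723 274.12446517781007
207 181 220 384.1191635512551 274.1628901398958
209 181 220 384.0587733912093 274.2012460862837
211 181 220 383.99849159976355 274.23953320274705
213 181 220 383.93831788548226 274.27775167439336
215 181 201 383.87825195797416 326.35847696270446
```

The guard centre is now at y≈329, on the band. Next are the offcuts, starting with the bar.

```bash
python3 -m crank '[[[-20,-15,0,0.072,0.3],[-30,-20,0,0,0.3],[-30,-20,0,0,0.3],[-30,-20,0,0,0.3],[-30,-10,20,0,0.3],[-15,0,20,0,0.3],[0,0,30,0,0.3],[0,0,30,0,0.3],[0,0,30,0,0.3],[0,0,0,0,0.3]]]'
python3 -c "
from h import *
to(455.5,-133,66,-4.2)"
```

```text
time: 20.07
position: [0.4472, -0.1132, 0.1904]
tool_rot: [-2.294, -2.138, 0.009]
ft_force: [-1.1, 0.4, -0.8]
grip_width: 0.349
grip_force: 0.0
pos [ 447.2 -113.2  190.4] yaw -4.03 tilt 0.47 shift [-19.2  10.7 124.3] turn 0.003 F [-1.1  0.4 -0.8] grip 0.349 0.0 t 20.07 j [-0.78 -0.14  0.92  1.96  0.12  1.28  0.02]
```

```bash
python3 -m crank '[[[-16,9,0,0,0.3],[0,0,30,0,0.3],[0,0,30,0,0.3],[0,0,30,0,0.3],[0,0,20,0,0.3],[0,0,0,0,0.3],[0,0,0,0,0.3]]]'
python3 -c "
from h import *
to(455.5,-133,66,-4.2)"
```

```text
time: 20.65
position: [0.4592, -0.1304, 0.0858]
tool_rot: [2.298, 2.142, -0.002]
ft_force: [0.4, -0.3, 0.7]
grip_width: 0.349
grip_force: 0.0
pos [ 459.2 -130.4   85.8] yaw -4.0 tilt 0.07 shift [-2.9 -3.5 19.8] turn 0.003 F [ 0.4 -0.3  0.7] grip 0.349 0.0 t 20.65 j [-0.75  0.1   1.02  2.06 -0.09  1.04  0.25]
```

```bash
python3 -m crank '[[[0,-4,12,0,0.3],[0,0,4,0,0.3],[0,0,0,0,0.3]]]'
python3 -c "
from h import *
to(446,-322,66,-4.2)"
```

```text
time: 20.9
position: [0.4556, -0.1298, 0.0701]
tool_rot: [2.297, 2.143, 0.002]
ft_force: [0.8, 0.7, 0.1]
grip_width: 0.349
grip_force: 0.0
pos [ 455.6 -129.8   70.1] yaw -3.99 tilt 0.09 shift [-192.4    3.7    4. ] turn 0.004 F [0.8 0.7 0.1] grip 0.349 0.0 t 20.9 j [-0.74  0.12  1.02  2.08 -0.12  1.    0.27]
```

```bash
python3 -m crank '[[[-5,0,4,0,0.3],[-8,0,0,0,0.3],[-12,0,0,0,0.3],[-12,0,0,0,0.3],[-12,0,0,0,0.3],[-12,0,0,0,0.3],[-12,0,0,0,0.3],[-12,0,0,0,0.3],[-12,0,0,0,0.3],[-12,0,0,0,0.3]]]'
python3 -m crank '[[[-12,0,0,0,0.3],[-12,0,0,0,0.3],[-12,0,0,0,0.3],[-12,0,0,0,0.3],[-12,0,0,0,0.3],[-12,0,0,0,0.3],[-12,0,0,0,0.3],[-5,0,0,0,0.3],[0,0,0,0,0.3]]]'
python3 -c "
from h import *
to(446,-322,66,-4.2)"
```

```text
time: 21.73
position: [0.4475, -0.2394, 0.0656]
tool_rot: [-2.297, -2.142, -0.002]
ft_force: [1.0, 2.1, 0.3]
grip_width: 0.349
grip_force: 1.1
time: 22.48
position: [0.4405, -0.3298, 0.0656]
tool_rot: [2.3, 2.139, -0.001]
ft_force: [-0.2, -0.5, -0.8]
grip_width: 0.35
grip_force: 0.0
pos [ 440.5 -329.8   65.6] yaw -4.15 tilt 0.09 shift [ 8.2  4.9 -0.4] turn 0.001 F [-0.2 -0.5 -0.8] grip 0.35 0.0 t 22.48 j [-0.26  0.38  1.    1.91 -0.36  1.05  0.83]
```

```bash
python3 -m crank '[[[0,0,-25,0,0.3],[0,0,-30,0,0.3],[20,8,-5,0,0.3],[35,12,0,0,0.3],[36,13,0,0,0.3],[36,13,0,0,0.3],[36,13,0,0,0.3],[36,13,0,0,0.3],[30,8,0,0,0.3],[10,3,0,0,0.3]]]'
python3 - <<'E'
from h import *
import cv2
to(542,-95,66,-4.2)
d=get_image("top");a=np.ascontiguousarray(d["pixels"][:,:,::-1])
cv2.imwrite("pics/t4.png",cv2.resize(a[145:275,340:510],None,fx=4,fy=4,interpolation=cv2.INTER_CUBIC))
E
```

```text
time: 23.32
position: [0.5422, -0.0877, 0.125]
tool_rot: [-2.287, -2.151, -0.003]
ft_force: [0.2, 0.8, -0.0]
grip_width: 0.347
grip_force: 0.0
pos [542.2 -87.7 125. ] yaw -3.52 tilt 0.16 shift [-7.5  0.2 58.9] turn 0.012 F [ 0.2  0.8 -0. ] grip 0.347 0.0 t 23.32 j [-0.74  0.26  0.97  1.85 -0.24  1.15  0.26]
```

View pics/t4.png

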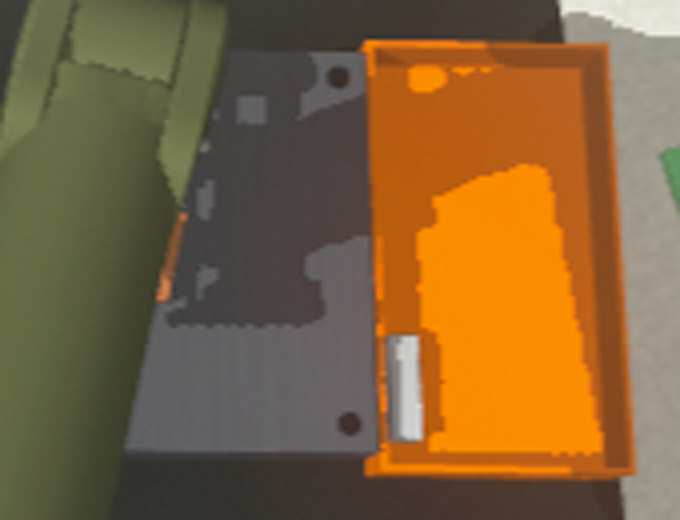

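The bar is in the tray at crop (404,388), and the plate is untouched. Pushing the plate now.

```bash
python3 -m crank '[[[0,0,20,0,0.3],[0,0,25,0,0.3],[0,0,12,0,0.3],[0,0,0,0,0.3],[0,0,0,0,0.3]]]'
python3 -c "
from h import *
to(542,-95,65.5,-4.2)"
```

```text
time: 23.78
position: [0.5398, -0.0961, 0.068]
tool_rot: [-2.299, -2.14, 0.002]
ft_force: [0.4, -0.4, 0.8]
grip_width: 0.352
grip_force: 0.0
pos [539.8 -96.1  68. ] yaw -4.11 tilt 0.08 shift [1.3 2.1 2.5] turn 0.002 F [ 0.4 -0.4  0.8] grip 0.352 0.0 t 23.78 j [-0.68  0.34  0.94  1.91 -0.32  1.05  0.33]
```

```bash
python3 -m crank '[[[-5,2,2.5,0,0.3],[-8,0,0,0,0.3],[-8,0,0,0,0.3],[-8,0,0,0,0.3],[-10,0,0,0,0.3],[-12,0,0,0,0.3],[-12,0,0,0,0.3],[-12,0,0,0,0.3],[-12,0,0,0,0.3],[-12,0,0,0,0.3]]]'
python3 -m crank '[[[-12,0,0,0,0.3],[-12,0,0,0,0.3],[-12,0,0,0,0.3],[-12,0,0,0,0.3],[-12,0,0,0,0.3],[-12,0,0,0,0.3],[-12,0,0,0,0.3],[-12,0,0,0,0.3],[-12,0,0,0,0.3],[-12,0,0,0,0.3]]]'
python3 -c "
from h import *
to(525,-335,66,-4.2)"
```

```text
time: 24.62
position: [0.5353, -0.1953, 0.0656]
tool_rot: [-2.298, -2.142, -0.0]
ft_force: [0.1, 3.1, 3.0]
grip_width: 0.35
grip_force: 1.8
time: 25.45
position: [0.5255, -0.3167, 0.0651]
tool_rot: [2.299, 2.14, -0.004]
ft_force: [-0.0, 0.7, 0.1]
grip_width: 0.351
grip_force: 0.0
pos [ 525.5 -316.7   65.1] yaw -4.09 tilt 0.17 shift [-18.3   0.8  -0.8] turn 0.002 F [-0.   0.7  0.1] grip 0.351 0.0 t 25.45 j [-0.22  0.51  0.91  1.75 -0.44  1.11  0.76]
```

```bash
python3 -m crank '[[[-12,0,0,0,0.3],[-5,0,0,0,0.3],[0,0,-25,0,0.3],[0,0,-30,0,0.3],[25,10,-5,0,0.3],[36,15,0,0,0.3],[36,16,0,0,0.3],[36,16,0,0,0.3],[36,16,0,0,0.3],[25,15,0,0,0.3]]]'
python3 -m crank '[[[15,7,0,0,0.3],[0,3,0,0,0.3],[0,0,0,0,0.3]]]'
python3 - <<'E'
from h import *
import cv2
to(638,-125,66,-4.2)
d=get_image("wrist");a=np.ascontiguousarray(d["pixels"][:,:,::-1])
cv2.imwrite("pics/w5.png",a)
E
```

```text
time: 26.28
position: [0.6282, -0.1399, 0.125]
tool_rot: [-2.294, -2.145, -0.0]
ft_force: [0.7, 0.2, -0.5]
grip_width: 0.348
grip_force: 0.0
time: 26.53
position: [0.6382, -0.1301, 0.1251]
tool_rot: [2.297, 2.142, -0.003]
ft_force: [-0.7, -1.0, 0.2]
grip_width: 0.35
grip_force: 0.0
pos [ 638.2 -130.1  125.1] yaw -3.98 tilt 0.14 shift [ 5.3 -0.5 59.1] turn 0.004 F [-0.7 -1.   0.2] grip 0.35 0.0 t 26.53 j [-0.5   0.51  0.89  1.59 -0.41  1.24  0.39]
```

View pics/w5.png

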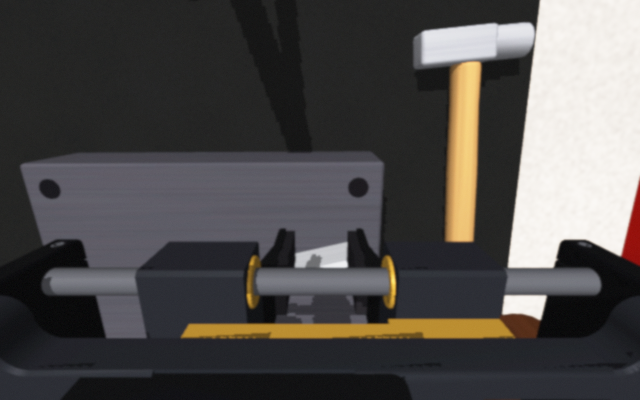

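The angle's upright leg shows between the fingers at (325,258), undisturbed, and the hammer is clear at (465,100). Descending and pushing.

```bash
python3 -m crank '[[[6,0,15,0,0.3],[0,0,25,0,0.3],[0,0,17,0,0.3],[0,0,0,0,0.3],[0,0,0,0,0.3]]]'
python3 -m crank '[[[-5,0,2,0,0.3],[-8,0,0,0,0.3],[-8,0,0,0,0.3],[-8,0,0,0,0.3],[-10,0,0,0,0.3],[-12,0,0,0,0.3],[-12,0,0,0,0.3],[-12,0,0,0,0.3],[-12,0,0,0,0.3],[-12,0,0,0,0.3]]]'
python3 -c "
from h import *
to(623,-342,66,-4.2)"
```

```text
time: 27.0
position: [0.637, -0.126, 0.0683]
tool_rot: [-2.302, -2.137, 0.003]
ft_force: [-0.5, -0.9, 0.7]
grip_width: 0.344
grip_force: 0.0
time: 27.83
position: [0.6316, -0.2231, 0.0666]
tool_rot: [-2.298, -2.142, 0.0]
ft_force: [-0.1, 1.7, 1.5]
grip_width: 0.35
grip_force: 0.8
pos [ 631.6 -223.1   66.6] yaw -4.03 tilt 0.0 shift [-119.2   -0.3    0.6] turn 0.003 F [-0.1  1.7  1.5] grip 0.35 0.8 t 27.83 j [-0.32  0.61  0.85  1.59 -0.49  1.16  0.57]
```

```bash
python3 -m crank '[[[-12,0,0,0,0.3],[-12,0,0,0,0.3],[-12,0,0,0,0.3],[-12,0,0,0,0.3],[-12,0,0,0,0.3],[-12,0,0,0,0.3],[-12,0,0,0,0.3],[-12,0,0,0,0.3],[-12,0,0,0,0.3],[-8,0,0,0,0.3]]]'
python3 -m crank '[[[0,0,0,0,0.3],[0,0,-25,0,0.3],[0,0,-35,0,0.3],[0,0,-35,0,0.3],[0,-35,-25,0,0.3],[30,-28,0,0,0.3],[30,-28,0,0,0.3],[30,-28,0,0,0.3],[30,-28,0,0,0.3],[30,-20,0,0,0.3]]]'
python3 -m crank '[[[35,0,0,0,0.3],[35,0,0,0,0.3],[35,0,0,0,0.3],[35,0,0,0,0.3],[20,0,0,0,0.3],[0,0,0,0,0.3]]]'
python3 - <<'E'
from h import *
import cv2
to(450,0,200)
d=get_image("top");a=np.ascontiguousarray(d["pixels"][:,:,::-1])
cv2.imwrite("pics/t6.png",a[80:320,130:530].repeat(2,0).repeat(2,1))
E
```

```text
time: 28.67
position: [0.6228, -0.3401, 0.0665]
tool_rot: [2.299, 2.14, -0.002]
ft_force: [-0.6, -0.0, 0.2]
grip_width: 0.348
grip_force: 0.0
time: 29.5
position: [0.4663, -0.1748, 0.1845]
tool_rot: [-2.296, -2.141, 0.002]
ft_force: [0.5, 1.0, 0.6]
grip_width: 0.35
grip_force: 0.0
time: 30.0
position: [0.4798, -0.0103, 0.1858]
tool_rot: [-2.287, -2.152, -0.003]
ft_force: [0.1, 0.3, -0.2]
grip_width: 0.352
grip_force: 0.0
pos [479.8 -10.3 185.8] yaw -3.49 tilt 0.13 shift [  8.5 -30.4 -14.2] turn None F [ 0.1  0.3 -0.2] grip 0.352 0.0 t 30.0 j [-0.86 -0.06  0.81  1.93  0.04  1.25 -0.12]
```

View pics/t6.png

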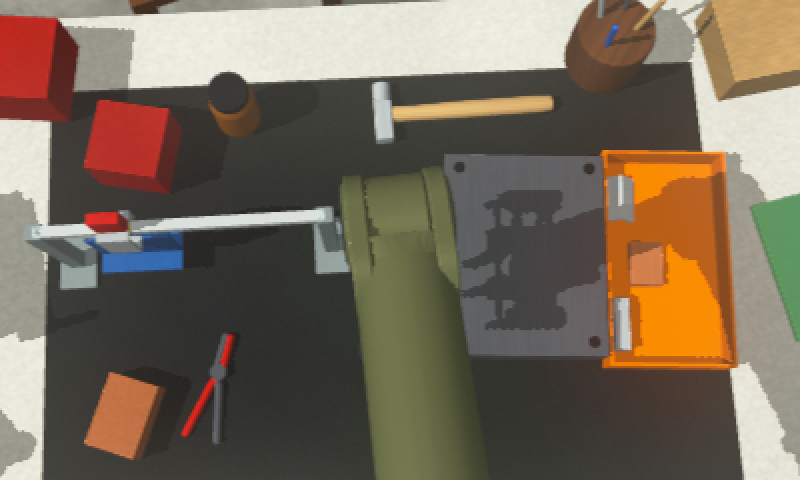

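All three offcuts are in the tray at (621,198), (648,262) and (622,323). The guard hangs at the band, around (105,225), and the bystanders haven't moved. Handing the job in.

```bash
python3 -c "
from bench import job
print(job.close_job())"
```

```text
the job is handed in; nothing more can be done
None
```

The job is handed in at about 30 s: the guard hangs within about 1 mm of the yellow band's centre by my measurement, all three offcuts are in the scrap tray, and the bystanders look unmoved in the last picture. I had to set the guard back down once to regrip it, and regrip it again after letting go to slide it about 4 mm; the judge returned no result.

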